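Store the thin conical tube in the narrow pigeonhole

TASK

The thin screw-cap conical tube lying on the bench belongs in the narrower, empty one of the two low white pigeonholes. Slide it in lying flat, pointed end first through the open front and under the roof, so that more than half of its length (some 60 to 80 mm) is inside and the cap stays sticking out in front; let go of it lying on the bench. Leave the thick tube lying in the wider pigeonhole.

Things in the scene. Friction and masses are not known exactly. Their poses are not given: they have to be found in the camera images.
- thin_tube: Thin white screw-cap conical tube lying on the bench, 118 mm long: cap 20 mm across and 13 mm long, barrel about 17 mm across, 21 mm long cone; about 30 g; may roll. Grip it across the barrel near the cap (centre 30 mm from the cap end) to keep the front free. Origin: underside of its middle; axes not along the tube (use the two points). The pointed end starts within 40 degrees of +x.
- thin_tip (a point): The pointed end of the thin tube, on its axis (about 8 mm above the bench as it lies).
- thin_cap (a point): The outer face of the thin tube's cap, on its axis (about 10 mm above the bench); 117 mm from thin_tip.
- narrow_bay: Narrower white pigeonhole, fixed: a box without floor, 90 deep, 52 wide, 48 high (mm), walls 4, open only in front (44 x 44 mm), with low side flanges. Origin: on the bench under its middle; x points from the open front (x = -45 mm) to the back wall (inner face x = +41 mm), z up; turned up to 12 degrees from +x. Left or right of its 70 mm wide neighbour, a beaker between them.
- thick_tube: Thick conical tube (114 mm long, cap 34 mm across) lying in the wider pigeonhole, its cap sticking out about 35 mm in front. To be left alone. Origin: the underside of its middle. Other surroundings: vials and a beaker up to 58 mm high stand about (carry above them); a 0.29 m high analyser fills the right side of the bench (y below -0.35 m), a monitor the back (x above 0.78 m).
There are look-alikes about, which are no part of the job. Of the things shaped like the thin_tube, the white one is meant.

How it is judged:
By the outcome, as a careful person would: the job done as asked, in the order asked, and still so for the second after the job is handed in, with the robot touching nothing.
It also fails if it takes over 45 s, if anything falls off the work surface, if the arm or the gripper's body presses on something with over 40 N, if the wrist force passes 120 N, or if a joint passes its speed limit or range.

ROBOT

A 7-joint arm with a two-finger parallel gripper is mounted at the origin on a cart in front of the work surface, level with it; the furniture and walls round the work are solid. World frame = base frame: x ahead of the robot, y to its left, z up, the work surface at z = 0. Lengths are in mm, angles in rad, forces in N, time in s.
With the tool pointing down it reaches from about 400 to 875 mm from the base axis. Payload 4.4 kg.
Tool frame: the origin (TCP) lies on the centre line of the jaws, within the pads' length; the fingertips stand 25 mm ahead of it and the grasp point (between the pads) lies 6 mm ahead of it (ctrl.finger_overhang is the distance from the TCP to the fingertips, in mm); z points along the fingers, y is the line along which they close (so a half turn about z gives the same grasp; the last joint's range is limited). The gripper opens to 85 mm and grips with 20 to 120 N. Pads are 22 mm wide; open, the fingers measure 114 mm over their backs; the gripper's body (76 mm by 85 mm) begins 54 mm behind the grasp point. The pads swing forward as they close: fully open they stand 13 mm farther back than shut.
Start: joints at [1.121, 0.628, 0.038, 1.517, -0.027, 0.996, -0.02], TCP at [243.419, -602.715, 221.313] pointing down, gripper open.
Joint ranges: [-3.06, 3.06], [-0.37, 2.12], [-1.25, 1.32], [0.18, 2.47], [-1.1, 4.24], [0.23, 1.98], [-2.94, 2.94]. Speed limits (rad/s): [2.57, 2.57, 3.14, 3.14, 3.14, 3.14, 3.14].

INTERFACE

Orientations are given as [roll, pitch, yaw] about the fixed x, y, z axes, in that order (R = Rz(yaw) Ry(pitch) Rx(roll)).
In Python, from cell import ctrl gives the robot as it stands. The module is installed in compiled form; this text tells all that it offers.
- The arm moves only by the tool play_rows, never from a script. Its argument "targets" is a list of rows, each a list of 5 numbers: the closure, from 0 (fully open) to 1 (shut), then the shift along the tool's x, y, z in cm, then the turn about the tool's z in degrees. In form: [[gripper, dx, dy, dz, spin], ...]. A call has 1 to 10 rows; each row is the pose to reach, as a shift and turn from the pose commanded when the call began, along the tool's axes at that moment; what a row does not reach only later rows make up. A row lasts 1/10 s, in which the tool goes at most 50 mm and 8.59 degrees, less where a joint would pass 70% of its speed; a pose out of reach is approached as far as the arm can. A call with a gripper value outside its range is refused whole. The fingers move at their own pace and stop on an object; the grip force is fixed at half the most. Time passes only in rows, so rows that repeat a pose let the fingers close. It gives the time, the measured TCP pose, the force, the opening and the grip force at its end, in the units of the state.
- ctrl.read_state(): the state, without advancing time (a new reading comes with each control period).
- ctrl.get_image(name): name is "side" or "top" or "wrist"; returns (picture, depth): 400x640x3 uint8, red, green, blue; 400x640 float32, mm along the optical axis (not along the pixel's ray), 0 where there is no reading.
- ctrl.calibration(name): a dict with "vfov" (degrees; the focal length in pixels is half the picture's height over the tangent of half this angle, whatever the lens; pixels are square), "cx", "cy" (the principal point, pixels), "extrinsics" (4x4, takes a point from camera to world coordinates); the wrist camera has in their place "mount" (4x4, takes a point from camera to tool coordinates, whose origin is the TCP and whose axes are the flange's). Camera axes: x right, y down, z forward; pixel columns grow to the right and rows downward; lengths in mm; the calibration is good to about 2 mm. A picture is of the moment at which its call begins: read the wrist's pose just before it. calibration takes no time and is no camera call.
- ctrl.finish_job(): hands the job in; it is judged then, once.
Trained networks look in the newest picture that a camera, given by its name, has taken for a name from the list of things; names that differ only in an ending like _2 or _b are one class to them, and where a whole thing is asked for, a point or a joint stands for the part that bears it (a point fixed in the world has none). Each returns a list of dicts, best first, with "confidence" (0 to 1); they miss things now and then, are a little off and sometimes report something else, mostly with a low value. They report only what shows in the picture. A call takes as long as a camera call. They do not tell look-alikes from the thing itself.
- ctrl.search_frame(camera, name): "bbox" ([left, top, right, bottom] in pixels, round what is visible of it).
- ctrl.trace(camera, name): "pixels" (400x640 bool, what is visible of it) and "bbox" ([left, top, right, bottom] in pixels, round what is visible of it).
The state is a dict: "clock": time; "qpos": joint angles; "qd": joint speeds; "tau": joint torques, N m; "eef_pos": TCP position; "tool_rot": TCP orientation; "force": force on the tool from outside, world axes, zero at the start; "torque": the same for the moment, N m; "width": finger opening in mm; "gripper_force": force on a finger pad.
Only numpy, scipy, OpenCV 4.12 (cv2) and the standard library are available. Lean on these libraries where they do the work, as an engineer would, in place of code of your own. Each camera call takes 0.05 s, during which the arm holds its last target. There are 200 camera calls.

## Working session

There is one attempt and no reset: what is moved stays moved. The work goes in short steps, Python scripts to look and compute and a tool call to move; the robot and the scene stay as the last step left them, time stands still between calls to the robot, and variables do not carry over. Pictures are saved under pics/ and viewed, at most 10 in all, crops included, and the job is handed in when it is done.

Besides the shell and the picture viewer there is one more tool, called by a JSON object that holds its "name" and its "arguments". play_rows: Moves the arm, as the interface text tells. Its arguments: {"type":"object","properties":{"targets":{"type":"array"}},"required":["targets"]}

```bash
mkdir -p pics; cat > h.py <<'E'
import numpy as np, cv2
from scipy.spatial.transform import Rotation as Ro
from cell import ctrl
def T(st):
    M=np.eye(4); M[:3,:3]=Ro.from_euler('xyz',st['tool_rot']).as_matrix(); M[:3,3]=st['eef_pos']; return M
def shot(cam,fn=None):
    st=ctrl.read_state(); im,d=ctrl.get_image(cam); c=ctrl.calibration(cam)
    E=c['extrinsics'] if 'extrinsics' in c else T(st)@np.array(c['mount'])
    f=200/np.tan(np.radians(c['vfov'])/2)
    v,u=np.mgrid[:400,:640]
    P=np.stack([(u-c['cx'])/f*d,(v-c['cy'])/f*d,d],-1)@np.array(E)[:3,:3].T+np.array(E)[:3,3]
    P[d==0]=np.nan
    if fn: cv2.imwrite('pics/'+fn,im[:,:,::-1])
    return im,P
E
python3 - <<'E'
from h import *
s=ctrl.read_state(); print(s)
for cam in ['top','side']:
    im,P=shot(cam,cam+'1.png')
    for n in ['thin_tube','narrow_bay','thick_tube']:
        for r in ctrl.trace(cam,n):
            m=r['pixels']; p=P[m]; print(cam,n,round(r['confidence'],2),r['bbox'],np.nanmedian(p,0).round(),im[m].mean(0).round())
E
```

```text
{'clock': 0.0, 'qpos': array([ 1.12123419,  0.62933408,  0.03841772,  1.51836536, -0.02699571,
        0.99628025, -0.02001904]), 'qd': array([-0.00109751,  0.00037766, -0.00018309,  0.0025426 ,  0.00015148,
       -0.00026487,  0.00100609]), 'tau': array([-1.32014825e-04, -5.63405335e+01,  1.22608624e+00, -1.93449891e+01,
        1.09870109e-02,  1.07219210e-02, -2.45719264e-06]), 'eef_pos': array([ 243.16863507, -602.11587158,  220.39730243]), 'tool_rot': array([-3.13972288e+00,  1.33016497e-05,  3.83765105e-01]), 'force': array([-0.45293439, -0.15645468, -0.00722971]), 'torque': array([ 0.0108864 ,  0.02262437, -0.02812269]), 'gripper_force': 0.0, 'width': 85.41366246315056}
top thin_tube 0.78 [331.0, 190.4, 364.0, 244.3] [482.  57.  16.] [179. 186. 190.]
top thin_tube 0.56 [409.8, 217.1, 470.4, 233.1] [ 470. -121.   16.] [139.  88.  50.]
top narrow_bay 0.8 [207.1, 93.2, 244.9, 145.5] [667. 293.  46.] [217. 215. 214.]
top thick_tube 0.69 [338.0, 143.3, 359.2, 165.0] [602.  55.  28.] [123. 148. 171.]
side thin_tube 0.61 [336.4, 190.0, 372.5, 215.5] [480.  62.  13.] [181. 193. 207.]
side thin_tube 0.42 [381.3, 156.5, 394.0, 179.9] [ 467. -121.   15.] [126.  72.  41.]
side narrow_bay 0.64 [200.6, 208.7, 255.0, 251.0] [660. 321.  39.] [226. 223. 218.]
side thick_tube 0.74 [295.3, 174.1, 318.6, 193.2] [606.  63.  22.] [140. 163. 194.]
```

View pics/top1.png

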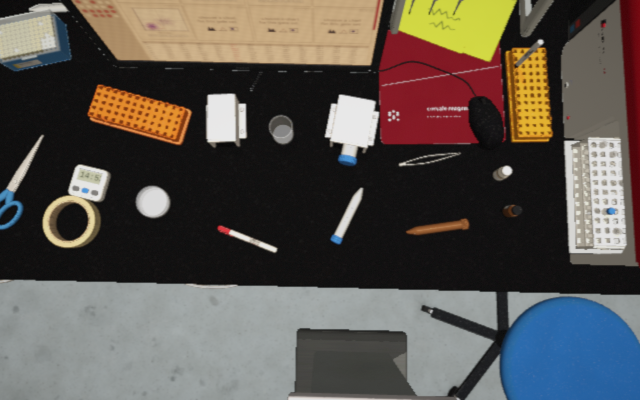

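View pics/side1.png

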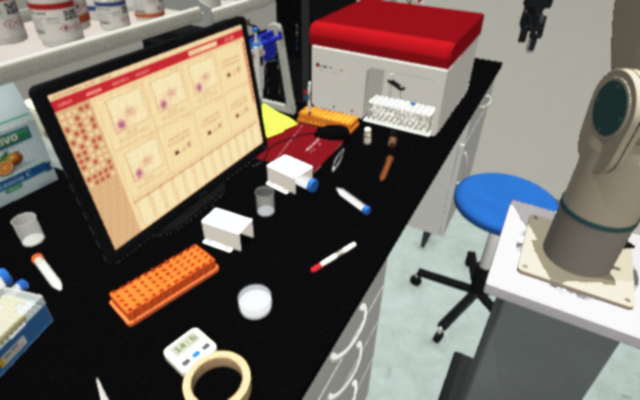

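The top view shows the white tube with its blue cap at (336,240) and its tip at (361,190). The narrow empty bay is at (225,118), and the wide bay holding the thick tube is at (350,122). The side view agrees.

```bash
cat >> h.py <<'E'
def tube(cam,P,near):
    for r in ctrl.trace(cam,'thin_tube'):
        p=P[r['pixels']]; p=p[np.isfinite(p).all(1)&(p[:,2]>4)&(p[:,2]<40)] if len(p) else p
        if len(p)<20 or np.linalg.norm(np.median(p,0)[:2]-near)>100: continue
        c=np.median(p[:,:2],0); a=np.linalg.svd(p[:,:2]-p[:,:2].mean(0),full_matrices=False)[2][0]; a*=np.sign(a[0])
        t=(p[:,:2]-c)@a; n=np.array([-a[1],a[0]]); s=(p[:,:2]-c)@n
        lo,hi=np.percentile(t,[.5,99.5]); off=(np.percentile(s,2)+np.percentile(s,98))/2
        c=c+n*off
        return c+a*lo,c+a*hi,np.degrees(np.arctan2(a[1],a[0])),np.ptp(s),p[:,2].max()
def bay(P,ctr,r=75):
    m=np.isfinite(P).all(-1)&(np.hypot(P[...,0]-ctr[0],P[...,1]-ctr[1])<r)&(abs(P[...,2]-47)<6)
    p=P[m]; rc=cv2.minAreaRect(p[:,:2].astype(np.float32)); return rc,np.median(p[:,2]),len(p)
E
python3 - <<'E'
from h import *
for cam in ['top','side']:
    im,P=shot(cam)
    print(cam,tube(cam,P,[482,57]),bay(P,[667,300]))
    if cam=='top':
        for (u,v) in [(281,128),(248,238),(153,200),(140,115),(320,60)]: print(u,v,P[v,u].round())
E
```

```text
top (array([437.37190203,  77.81717588]), array([536.33183117,  29.96834491]), np.float64(-25.804567134832407), np.float64(18.770514244032828), np.float64(22.775925205129738)) (((665.982421875, 300.04388427734375), (93.49267578125, 52.85527420043945), 3.5847702026367188), np.float64(46.95683016041585), 1287)
281 128 [660. 188.   3.]
248 238 [440. 243.  10.]
153 200 [507. 425.  28.]
140 115 [672. 462.  28.]
320 60 [768. 113.  86.]
side (array([435.76772811,  81.41895232]), array([535.96248074,  33.30026475]), np.float64(-25.65271962693732), np.float64(17.849196754472057), np.float64(19.882468648783856)) (((665.9931640625, 299.616943359375), (93.93190002441406, 55.67298889160156), 3.990633726119995), np.float64(46.47022637930161), 769)
```

{"name": "play_rows", "arguments": {"targets": [[0,10.4,-24,0,0],[0,10.4,-24,0,0],[0,10.4,-24,0,0],[0,10.4,-24,0,0],[0,10.4,-24,0,0],[0,10.4,-24,0,0],[0,33.3,-35.3,0,24],[0,33.3,-35.3,0,48],[0,33.3,-35.3,0,48],[0,33.3,-35.3,0,48]]}}

```text
clock: 1.6
eef_pos: [366.2, -213.8, 221.8]
tool_rot: [3.141, -0.002, -0.136]
force: [1.1, -0.5, -0.4]
width: 85.1
gripper_force: 0.0
```

```bash
cat >> h.py <<'E'
def rel(xyz,yaw):
    s=ctrl.read_state(); M=T(s); d=(M[:3,:3].T@(np.array(xyz)-M[:3,3]))/10
    y=np.degrees(s['tool_rot'][2]); print('clock',s['clock'],'tcp',M[:3,3].round(1),'yaw',round(y,1),'-> d(cm)',d.round(2),'spin',round((y-yaw+180)%360-180,1),'q',s['qpos'].round(2),'F',s['force'].round(1),'w',s['width'])
E
python3 - <<'E'
from h import *
rel([463,66.5,180],-25.7); print(np.array(ctrl.calibration('wrist')['mount']).round(2))
E
```

```text
clock 1.6 tcp [ 366.2 -213.8  221.8] yaw -7.8 -> d(cm) [  5.79 -29.09   4.16] spin 17.9 q [ 0.38  0.31  0.1   2.11 -0.05  0.72 -1.19] F [ 1.1 -0.5 -0.4] w 85.14132238550447
[[   0.     -0.95   -0.31   79.99]
 [   1.     -0.      0.      0.26]
 [  -0.     -0.31    0.95 -153.05]
 [   0.      0.      0.      1.  ]]
```

{"name": "play_rows", "arguments": {"targets": [[0,5.8,-29.1,4.2,18],[0,5.8,-29.1,4.2,18],[0,5.8,-29.1,4.2,18],[0,5.8,-29.1,4.2,18],[0,5.8,-29.1,4.2,18],[0,5.8,-29.1,4.2,18],[0,5.8,-29.1,4.2,18],[0,5.8,-29.1,4.2,18]]}}

```text
clock: 2.4
eef_pos: [460.7, 69.1, 179.0]
tool_rot: [-3.141, -0.0, -0.439]
force: [-1.2, -1.4, -0.5]
width: 85.4
gripper_force: 0.0
```

```bash
python3 - <<'E'
from h import *
im,P=shot('wrist','w1.png')
r=tube('wrist',P,[482,57]); print(r)
if r:
    a=(r[1]-r[0])/np.linalg.norm(r[1]-r[0]); g=r[0]+30*a; print(g,np.linalg.norm(r[1]-r[0])); rel([*g,30],r[2])
E
```

```text
(array([437.64041574,  77.29042509]), array([541.32804371,  27.84591888]), np.float64(-25.494617862570248), np.float64(18.558611926086805), np.float64(21.448006463700096))
[464.71918737  64.3776358 ] 114.87333627699637
clock 2.5 tcp [459.7  65.4 179.4] yaw -25.5 -> d(cm) [ 0.5  -0.14 14.94] spin 0.0 q [-0.29  0.43  0.12  2.07 -0.08  0.65 -2.13] F [ 0.8 -0.1  0.4] w 85.2470639220073
```

View pics/w1.png

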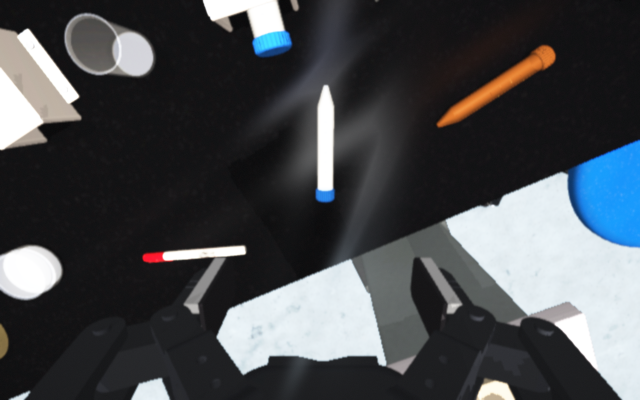

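{"name": "play_rows", "arguments": {"targets": [[0,0.5,-0.1,5,0],[0,0.5,-0.1,9,0],[0,0.5,-0.1,12,0],[0,0.5,-0.1,14,0],[0,0.5,-0.1,15.1,0],[0,0.5,-0.1,15.1,0],[0.5,0.5,-0.1,15.1,0],[0.7,0.5,-0.1,15.1,0],[1,0.5,-0.1,15.1,0],[1,0.5,-0.1,15.1,0]]}}

```text
clock: 3.5
eef_pos: [465.2, 65.8, 29.1]
tool_rot: [-3.141, -0.001, -0.443]
force: [1.2, -0.7, -0.6]
width: 28.3
gripper_force: 0.0
```

{"name": "play_rows", "arguments": {"targets": [[1,0,0,0,0],[1,0,0,0,0],[1,0,0,0,0],[1,0,0,0,0],[1,0,0,0,0]]}}

```text
clock: 4.0
eef_pos: [464.6, 65.7, 28.3]
tool_rot: [3.142, 0.0, -0.444]
force: [0.2, -1.1, -0.5]
width: -0.4
gripper_force: 0.0
```

```bash
python3 - <<'E'
from h import *
im,P=shot('wrist','w2.png'); print(tube('wrist',P,[482,57]))
im,P=shot('side'); print(tube('side',P,[482,57])); cv2.imwrite('pics/s2.png',cv2.resize(im[150:250,280:440,::-1],None,fx=4,fy=4))
im,P=shot('top'); print(tube('top',P,[482,57]))
rel([464,65,28],-25.5); print(ctrl.finger_overhang)
E
```

```text
(array([462.83715101,  65.01149313]), array([541.92379396,  27.77408583]), np.float64(-25.213081879940766), np.float64(17.126492377399995), np.float64(20.00151176990954))
(array([435.65665778,  80.26927803]), array([536.91586172,  33.27433063]), np.float64(-24.89627095279046), np.float64(18.280906946777357), np.float64(19.69150995695918))
None
clock 4.3 tcp [464.7  65.6  28.3] yaw -25.4 -> d(cm) [-0.03  0.09  0.03] spin 0.1 q [-0.24  0.72  0.05  2.16 -0.13  0.27 -2.08] F [-0.6 -0.4  0.2] w 0.17453611180190576
25.0
```

View pics/s2.png

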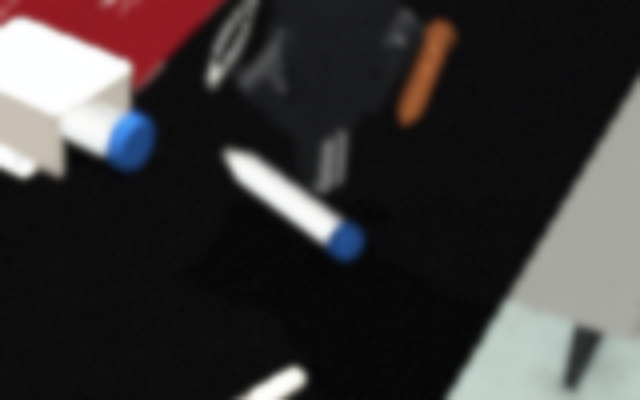

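View pics/w2.png

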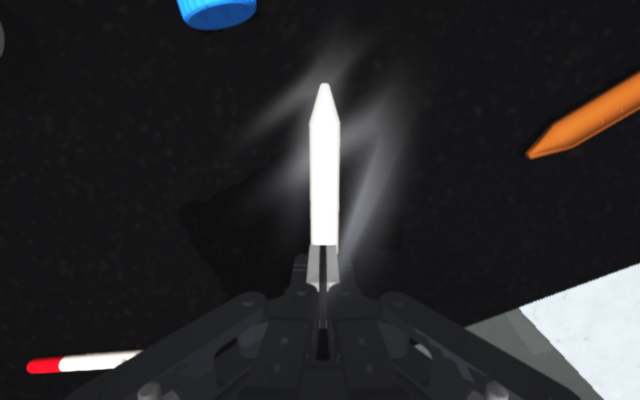

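The jaws closed above the tube: the side view shows the fingertips over the barrel, and the tube hasn't moved. I'll measure the real fingertip height.

```bash
python3 - <<'E'
from h import *
for cam in ['side','wrist']:
    im,P=shot(cam); M=T(ctrl.read_state())
    L=(P-M[:3,3])@M[:3,:3]
    m=np.isfinite(L).all(-1)&(abs(L[...,0])<16)&(abs(L[...,1])<20)&(L[...,2]<40)&(L[...,2]>-40)
    q=L[m]; 
    for lo in range(-40,40,4):
        k=(q[:,2]>=lo)&(q[:,2]<lo+4)
        if k.sum(): print(cam,lo,k.sum(),q[k].mean(0).round(1),im[m][k].mean(0).round())
E
```

```text
side -40 17 [ -5.5  -5.9 -38.2] [57. 58. 59.]
side -36 20 [ -6.9  -6.5 -34.4] [59. 60. 61.]
side -32 19 [ -5.8  -4.  -30. ] [66. 67. 67.]
side -28 17 [ -6.9  -6.5 -26. ] [63. 64. 64.]
side -24 20 [ -6.1  -6.2 -22.3] [57. 58. 59.]
side -20 18 [ -8.3  -4.1 -18.3] [68. 68. 68.]
side -16 7 [-11.1  -1.4 -13.9] [74. 76. 75.]
side -12 6 [ -4.6  -3.6 -10.5] [53. 54. 54.]
side 8 11 [-6.  -0.1 11.4] [223. 225. 223.]
side 12 39 [ 1.9 -1.5 13.6] [230. 231. 230.]
side 16 16 [ 0.7 -6.6 18.1] [230. 233. 232.]
side 20 11 [ 2.2 -6.3 22.1] [179. 183. 182.]
side 24 7 [ -1.1 -12.   26.6] [39. 41. 44.]
side 28 59 [ -0.  -10.7  29.9] [23. 24. 24.]
side 32 2 [-3.4 -9.6 32.5] [12. 20. 32.]
wrist -40 320 [  8.8   0.4 -38. ] [85. 85. 86.]
wrist -36 277 [  8.9   0.4 -34.1] [88. 88. 89.]
wrist -32 266 [  8.8   0.3 -30.2] [92. 92. 94.]
wrist -28 248 [  8.7   0.5 -26. ] [94. 94. 96.]
wrist -24 213 [  8.9   0.3 -22. ] [ 98.  98. 100.]
wrist -20 159 [  9.4   0.1 -18.4] [106. 105. 106.]
wrist -16 37 [ 10.7   0.1 -15.2] [153. 152. 153.]
wrist 8 539 [ 7.2  1.3 10.5] [255. 255. 255.]
wrist 12 245 [ 6.1  1.5 13.6] [237. 235. 231.]
wrist 16 36 [ 9.3  2.6 17.3] [145. 141. 136.]
wrist 24 984 [ 0.5 -1.5 27.5] [57. 57. 59.]
wrist 28 575 [ 0.3 -0.2 28.4] [61. 62. 64.]
```

The fingertips actually end about 12 mm behind the reported TCP, where the stated overhang puts them 25 mm ahead. I'll trust the measurement, go about 36 mm lower and watch the force.

{"name": "play_rows", "arguments": {"targets": [[0,0,0,-1,0],[0,0,0,-1,0],[0,0,0,-1,0],[0,0,0,-1,0],[0,0,0,-1,0],[0,0,0,-1,0],[0,0,0,0.5,0],[0,0,0,2,0],[0,0,0,2.8,0],[0,0,0,2.8,0]]}}

```text
clock: 5.4
eef_pos: [464.2, 65.6, -0.5]
tool_rot: [3.14, 0.001, -0.444]
force: [-0.2, 0.9, 0.8]
width: 85.3
gripper_force: 0.0
```

```bash
python3 - <<'E'
from h import *
im,P=shot('wrist'); r=tube('wrist',P,[482,57]); print(r)
M=T(ctrl.read_state()); L=(P-M[:3,3])@M[:3,:3]
m=np.isfinite(L).all(-1)&(abs(L[...,0])<16)&(abs(L[...,1])>30)&(abs(L[...,1])<65)&(P[...,2]>8)
print('lowest finger world z',np.percentile(P[m][:,2],[0.5,2,5]),m.sum())
rel([464,65,-8],-25.5)
E
```

```text
(array([438.03215063,  76.94735341]), array([541.40217486,  27.8921463 ]), np.float64(-25.387112998188876), np.float64(19.582728178950592), np.float64(22.57517487094833))
lowest finger world z [25.45300144 29.3641979  34.58259507] 19859
clock 5.5 tcp [ 4.642e+02  6.570e+01 -3.000e-01] yaw -25.4 -> d(cm) [0.01 0.07 0.77] spin 0.1 q [-0.33  0.79  0.2   2.17 -0.63  0.24 -1.59] F [-0.7 -1.   0.6] w 85.36116915486674
```

{"name": "play_rows", "arguments": {"targets": [[0,0.4,0,0.4,0],[0,0.5,0.05,0.8,0],[0,0.5,0.05,0.8,0]]}}

```text
clock: 5.8
eef_pos: [469.3, 62.8, -7.9]
tool_rot: [-3.142, -0.0, -0.444]
force: [-0.2, -0.6, -0.4]
width: 85.4
gripper_force: 0.0
```

{"name": "play_rows", "arguments": {"targets": [[0.6,0,0,0,0],[0.8,0,0,0,0],[1,0,0,0,0],[1,0,0,0,0],[1,0,0,0,0],[1,0,0,0,0],[1,0,0,0,0],[1,0,0,0,0]]}}

```text
clock: 6.6
eef_pos: [469.0, 63.0, -7.5]
tool_rot: [-3.141, -0.0, -0.444]
force: [-0.8, -1.1, 5.4]
width: 14.9
gripper_force: 59.1
```

Gripped at 14.9 mm with 59 N. Next I'll lift and check the hold.

{"name": "play_rows", "arguments": {"targets": [[1,0,0,-1,0],[1,0,0,-3,0],[1,0,0,-7,0],[1,0,0,-12,0],[1,0,0,-12,0],[1,0,0,-12,0],[1,0,0,-12,0]]}}

```text
clock: 7.3
eef_pos: [468.2, 63.5, 111.9]
tool_rot: [3.141, 0.001, -0.443]
force: [-0.1, -0.7, -0.4]
width: 14.9
gripper_force: 58.8
```

```bash
cat >> h.py <<'E'
def held(P):
    # points of held tube in tool coords (ahead of the fingers)
    M=T(ctrl.read_state()); L=(P-M[:3,3])@M[:3,:3]
    m=np.isfinite(L).all(-1)&(L[...,0]>14)&(L[...,0]<110)&(abs(L[...,1])<25)&(L[...,2]<5)&(L[...,2]>-45)
    q=L[m]
    for lo in range(14,100,12):
        k=q[(q[:,0]>=lo)&(q[:,0]<lo+12)]
        if len(k)>5: print('x',lo+6,len(k),'y',np.percentile(k[:,1],[5,95]).round(1),'top z',np.percentile(k[:,2],10).round(1))
    if len(q): print('tip x',np.percentile(q[:,0],99.8).round(1))
    return M
E
python3 - <<'E'
from h import *
im,P=shot('wrist','w3.png'); M=held(P); rel([555,295,110],3.8)
E
```

```text
x 20 849 y [-7.3  7.7] top z -26.1
x 32 908 y [-7.4  7.5] top z -25.9
x 44 978 y [-7.3  7.5] top z -25.7
x 56 1054 y [-7.5  7.5] top z -25.4
x 68 945 y [-6.1  6.2] top z -24.3
x 80 343 y [-3.2  3.6] top z -20.8
tip x 81.8
clock 7.35 tcp [468.   63.2 111.5] yaw -25.4 -> d(cm) [ -2.08 -24.67   0.13] spin -29.2 q [-0.52  0.61  0.48  2.11 -0.54  0.54 -1.65] F [-0.2 -0.6 -0.9] w 14.747651923135013
```

View pics/w3.png

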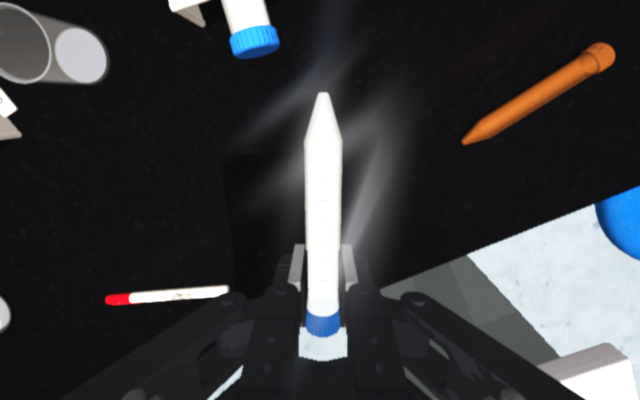

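The tube is held straight and level in the jaws, tip at (323,95). Next is the carry to a point in front of the bay, then a look from there.

{"name": "play_rows", "arguments": {"targets": [[1,-6.8,-21.7,0,-8],[1,-6.8,-21.7,0,-16],[1,-6.8,-21.7,0,-24],[1,-6.8,-21.7,0,-29.2],[1,-6.8,-21.7,0,-29.2],[1,-6.8,-21.7,0,-29.2],[1,-6.8,-21.7,0,-29.2],[1,-6.8,-21.7,0,-29.2]]}}

```text
clock: 8.15
eef_pos: [500.3, 286.1, 111.4]
tool_rot: [3.14, 0.002, 0.064]
force: [0.6, -0.0, -1.0]
width: 14.9
gripper_force: 58.8
```

```bash
python3 - <<'E'
from h import *
im,P=shot('wrist','w4.png'); held(P)
b,z,n=bay(P,[667,300]); print(b,z,n); print(bay(shot('top')[1],[667,300]))
c=np.array([667,300]);a=np.radians(3.8)
rel([*(c-147*np.array([np.cos(a),np.sin(a)])),111],3.8)
E
```

```text
x 20 851 y [-7.1  7.8] top z -25.4
x 32 904 y [-7.3  7.6] top z -25.1
x 44 976 y [-7.1  7.8] top z -24.8
x 56 1069 y [-7.4  7.6] top z -24.7
x 68 923 y [-5.7  6.3] top z -23.5
x 80 323 y [-3.   3.7] top z -19.8
tip x 81.4
((628.3655395507812, 297.23736572265625), (16.940462112426758, 52.69594192504883), 3.6385087966918945) 48.53555308117282 2619
(((665.9043579101562, 299.8662414550781), (93.24623107910156, 52.99782943725586), 3.254793882369995), np.float64(46.91818259830893), 1287)
clock 8.25 tcp [500.7 286.2 111.9] yaw 3.6 -> d(cm) [ 1.98 -0.28  0.09] spin -0.2 q [-0.82  0.7   0.41  1.83 -0.41  0.69 -1.69] F [ 0.6 -0.2 -0.6] w 14.643656955531705
```

View pics/w4.png

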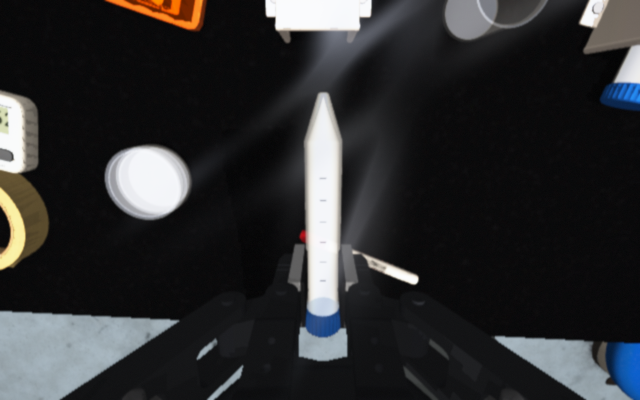

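{"name": "play_rows", "arguments": {"targets": [[1,2,-0.3,0,0],[1,2,-0.3,3,0],[1,2,-0.3,6,0],[1,2,-0.3,9,0],[1,2,-0.3,11,0],[1,2,-0.3,11.7,0],[1,2,-0.3,11.7,0],[1,2,-0.3,11.7,0]]}}

```text
clock: 9.05
eef_pos: [521.4, 292.3, -3.7]
tool_rot: [-3.141, -0.001, 0.065]
force: [0.3, -0.3, 0.2]
width: 15.0
gripper_force: 58.8
```

```bash
python3 - <<'E'
from h import *
im,P=shot('wrist','w5.png'); M=held(P)
print(bay(P,[667,300])); f=np.array([621,296.8]);a=np.radians(3.6)
rel([*(f-16*np.array([np.cos(a),np.sin(a)])),-6],3.6)
E
```

```text
x 20 2133 y [-22.4  22.3] top z -24.8
x 32 2291 y [-22.5  22.4] top z -24.5
x 44 2473 y [-22.3  22.4] top z -24.4
x 56 2659 y [-22.4  22.4] top z -24.1
x 68 2918 y [-22.4  22.3] top z -22.1
x 80 3055 y [-22.5  22.5] top z -16.3
x 92 3224 y [-22.6  22.6] top z -4.5
x 104 2985 y [-20.5  24.3] top z -24.3
tip x 106.9
(((624.1546630859375, 296.40496826171875), (8.428556442260742, 53.622379302978516), 3.4771788120269775), np.float64(48.49264237231341), 5747)
clock 9.1 tcp [521.5 292.6  -3.4] yaw 3.7 -> d(cm) [8.35 0.23 0.28] spin 0.1 q [-0.74  0.89  0.3   1.82 -0.5   0.5  -1.61] F [ 0.3 -0.2 -0.7] w 14.777210915166185
```

View pics/w5.png

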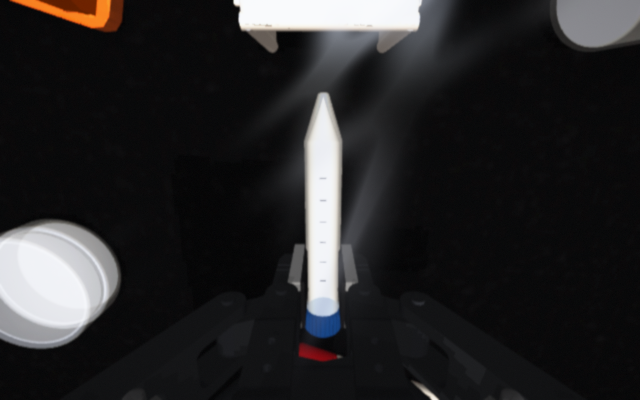

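The tube is lined up with the opening: front edge at about (329,28), tip at (323,95). Sliding in.

{"name": "play_rows", "arguments": {"targets": [[1,1.5,0.1,0,0],[1,3,0.2,0,0],[1,4,0.2,0,0],[1,5,0.2,0,0],[1,6,0.2,0,0],[1,6.5,0.2,0,0],[1,6.5,0.2,0,0]]}}

```text
clock: 9.8
eef_pos: [586.2, 294.7, -4.6]
tool_rot: [3.142, -0.001, 0.066]
force: [-0.3, -0.5, 0.1]
width: 14.6
gripper_force: 58.8
```

{"name": "play_rows", "arguments": {"targets": [[1,0.8,0,0,0],[1,1.5,0,0,0],[1,1.8,0,0,0],[1,1.8,0,0.2,0],[1,1.8,0,0.3,0],[1,1.8,0,0.3,0]]}}

```text
clock: 10.4
eef_pos: [603.7, 295.9, -7.3]
tool_rot: [-3.141, -0.001, 0.066]
force: [0.4, -0.8, 2.5]
width: 14.6
gripper_force: 59.1
```

```bash
python3 - <<'E'
from h import *
im,P=shot('wrist','w6.png'); print(bay(P,[667,300])); rel([604,297,-7],3.6)
im,P=shot('side'); cv2.imwrite('pics/s6.png',cv2.resize(im[170:270,180:340,::-1],None,fx=4,fy=4))
E
```

```text
(((651.4298095703125, 298.6939697265625), (116.26276397705078, 79.49927520751953), 3.6980180740356445), np.float64(48.52157494116456), 47885)
clock 10.45 tcp [603.7 296.   -7.3] yaw 3.8 -> d(cm) [ 0.04 -0.1  -0.03] spin 0.2 q [-0.68  0.97  0.33  1.59 -0.46  0.65 -1.62] F [ 0.1 -1.   2.7] w 14.627099277628425
```

View pics/w6.png

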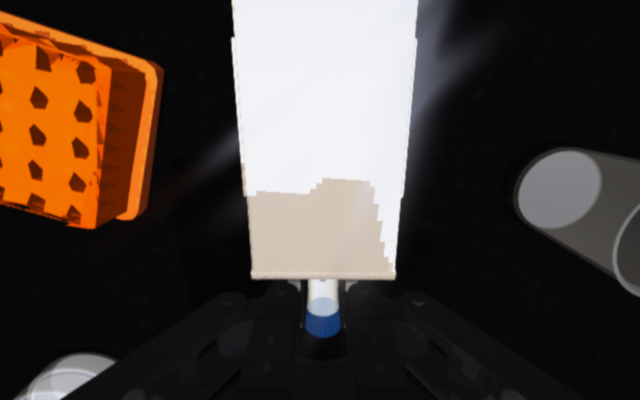

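The tube is in the bay, with the blue cap sticking out at (323,317) and only light bench contact. Releasing now.

{"name": "play_rows", "arguments": {"targets": [[0.8,0,0,0,0],[0.7,0,0,0,0],[0.6,0,0,0,0],[0.4,0,0,0,0],[0.4,0,0,0,0],[0.4,0,0,0,0],[0.4,0,0,-1,0],[0.4,0,0,-3,0],[0.4,0,0,-6,0],[0.4,0,0,-10,0]]}}

```text
clock: 11.5
eef_pos: [602.3, 295.5, 92.5]
tool_rot: [3.141, 0.003, 0.066]
force: [0.8, 0.8, -0.2]
width: 51.4
gripper_force: 0.0
```

{"name": "play_rows", "arguments": {"targets": [[0.4,-4,0,-5,0],[0.4,-8,0,-6,0],[0.4,-8,0,-6,0],[0.4,-8,0,-6,0]]}}

```text
clock: 11.9
eef_pos: [523.1, 291.6, 153.9]
tool_rot: [-3.14, -0.001, 0.067]
force: [0.4, 0.5, 0.2]
width: 51.2
gripper_force: 0.0
```

```bash
python3 - <<'E'
from h import *
im,P=shot('wrist','w7.png'); rel([604,297,-7],3.6); print(bay(P,[667,300]))
for r in ctrl.trace('wrist','thin_tube'):
    p=P[r['pixels']]; p=p[np.isfinite(p).all(1)]; print(r['confidence'],r['bbox'],np.percentile(p,[1,50,99],axis=0).round(1))
print(tube('wrist',P,[600,297]))
E
```

```text
clock 11.95 tcp [524.2 291.2 153.2] yaw 3.8 -> d(cm) [ 7.97 -0.03 16.04] spin 0.2 q [-0.82  0.68  0.44  1.74 -0.38  0.81 -1.71] F [-0.6 -0.7  0.4] w 50.76917449855393
(((645.7024536132812, 297.94549560546875), (51.575523376464844, 52.48216247558594), 3.574038028717041), np.float64(48.532642769422864), 5201)
0.63 [312.7, 75.3, 334.5, 139.7] [[568.2 284.7  10.4]
 [595.1 295.1  17.6]
 [621.4 304.1  20.9]]
(array([567.91050583, 293.40902768]), array([621.54696545, 296.51641579]), np.float64(3.315681819024816), np.float64(19.939876810868682), np.float64(21.870402888192928))
```

View pics/w7.png

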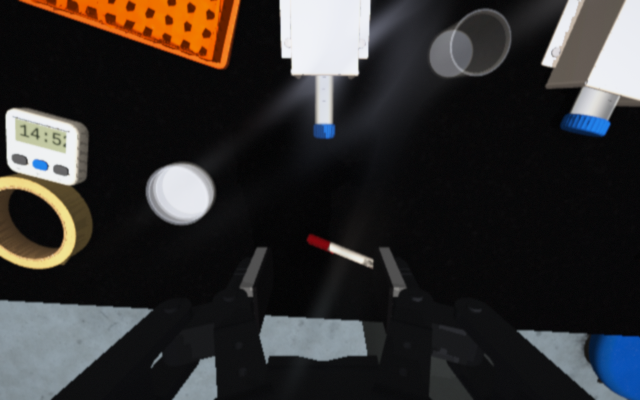

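The tube lies straight in the narrow bay, about 65 mm in, with the cap out at (323,130). The thick tube at (590,115) is undisturbed.

```bash
python3 -c "
from cell import ctrl
print(ctrl.finish_job())"
```

```text
the job is handed in; nothing more can be done
None
```

The thin white tube is lying flat in the narrow pigeonhole, tip first, about 65 mm inside with the cap sticking out; the thick tube was left alone, and I handed the job in at about 12 s on the clock (no verdict returned).

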